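# Thread a hair-stick topper on the curing pin and hold the lamp dial at full

### The arm

A 7-joint arm with a two-finger parallel gripper is mounted at the origin on the work surface. World frame = base frame: x ahead of the robot, y to its left, z up, the work surface at z = 0. Lengths are in m, angles in rad, forces in N, time in s.
With the tool pointing down it reaches from about 0.425 to 0.875 m from the base axis. Payload 4.7 kg.
Tool frame: the origin (TCP) lies at the very end of the fingers, on their centre line; the grasp point (between the pads) lies 19 mm behind it; z points along the fingers, y is the line along which they close (so a half turn about z gives the same grasp; the last joint's range is limited). The gripper opens to 87 mm and grips with 3 to 60 N. Pads are 19 mm wide; open, the fingers measure 117 mm over their backs; the gripper's body (75 mm by 190 mm) begins 51 mm behind the grasp point.
Start: joints at [0.014, 0.321, -0.07, 1.45, 0.023, 1.371, -0.057], TCP at [0.65, -0, 0.192] pointing down, gripper open.
Joint ranges: [-2.86, 2.86], [-0.3, 2.09], [-1.38, 1.24], [0.06, 2.45], [-1.56, 4.7], [0.09, 2.05], [-2.69, 2.69]. Speed limits (rad/s): [2.57, 2.57, 3.14, 3.14, 3.14, 3.14, 3.14].

### API

Orientations are given as a unit quaternion [w, x, y, z].
In Python, from cell import ctrl gives the robot as it stands. The module is installed in compiled form; this text tells all that it offers.
- The arm moves only by the shell command python3 -m crank 'ROWS'. ROWS is JSON, a list of rows, each an object of numbers: "dx", "dy", "dz": the shift along the tool's x, y, z in m; "spin": the turn about the tool's z in degrees; "fingers": the finger opening in m, from 0 to 0.087. In form: [{"dx": .., "dy": .., "dz": .., "spin": .., "fingers": ..}, ...]. A call has 1 to 5 rows; each row shifts and turns the commanded pose from where the row before left it, along the tool's axes as they then stand; what a row does not reach is not made up. A row lasts 1/10 s, in which the tool goes at most 50 mm and 8.59 degrees, less where a joint would pass 70% of its speed; a pose out of reach is approached as far as the arm can. A call is refused whole if a number of a shift passes 0.05 or a number of a turn 8.59, either way. A call with a gripper value outside its range is refused whole. The fingers move at their own pace and stop on an object; the grip force is fixed at half the most. Time passes only in rows, so rows that do not move let the fingers close. It gives the time, the measured TCP pose, the force, the opening and the grip force at its end, in the units of the state.
- ctrl.get_state(): the state, without advancing time (a new reading comes with each control period).
- ctrl.snapshot(name): name is "scene" or "side" or "wrist"; returns (picture, depth): 480x640x3 uint8, red, green, blue; 480x640 float32, m along the optical axis (not along the pixel's ray), 0 where there is no reading.
- ctrl.camera_params(name): a dict with "fovy" (degrees; the focal length in pixels is half the picture's height over the tangent of half this angle, whatever the lens; pixels are square), "cx", "cy" (the principal point, pixels), "camera_from_world" (4x4, takes a point from world to camera coordinates); the wrist camera has in their place "tool_from_camera" (4x4, takes a point from camera to tool coordinates, whose origin is the TCP and whose axes are the flange's). Camera axes: x right, y down, z forward; pixel columns grow to the right and rows downward; lengths in m; the calibration is good to about 2 mm. A picture is of the moment at which its call begins: read the wrist's pose just before it. camera_params takes no time and is no camera call.
- ctrl.hand_in(): hands the job in; it is judged then, once.
Trained networks look in the newest picture that a camera, given by its name, has taken for a name from the list of things; names that differ only in an ending like _2 or _b are one class to them, and where a whole thing is asked for, a point or a joint stands for the part that bears it (a point fixed in the world has none). Each returns a list of dicts, best first, with "score" (0 to 1); they miss things now and then, are a little off and sometimes report something else, mostly with a low value. They report only what shows in the picture. A call takes as long as a camera call. They do not tell look-alikes from the thing itself.
- ctrl.trace(camera, query): "mask" (480x640 bool, what is visible of it) and "extent" ([left, top, width, height] in pixels, round what is visible of it).
The state is a dict: "time": time; "joints": joint angles; "joint_vel": joint speeds; "effort": joint torques, N m; "ee_pos": TCP position; "eef_rot": TCP orientation; "contact_force": force on the tool from outside, world axes, zero at the start; "moment": the same for the moment, N m; "width": finger opening in m; "grasp_force": force on a finger pad.
Only numpy, scipy, OpenCV 4.12 (cv2) and the standard library are available. Lean on these libraries where they do the work, as an engineer would, in place of code of your own. Each camera call takes 0.05 s, during which the arm holds its last target. There are 200 camera calls.

### The job

Slide the bone ring and then the brass collar down the upright pin of the curing station until both are fully home, bone ring on the seat and collar flat on top of it. Only then turn the red dial clockwise past its first two clicks to the third (full power) and finish while still holding it there, because it springs back to off when let go. Leave the glue bottle, the bead jar and the stick tray where they are.

Things in the scene. Friction and masses are not known exactly. Their poses are not given: they have to be found in the camera images.
- station: UV tack-curing station: light-grey flat housing 180 mm (its x) by 300 mm (its y), flat top face 50 mm above the table, fixed to the table; a low black ring light (inner diameter 130, outer 156, 10 mm high, violet LEDs) lies on the top around the pin, and the red dial stands beside it. Origin: centre of its underside; x, y along its sides, z up. It can stand left or right, turned up to 0.35 rad. The pin stands at (0, +65) mm and the dial axis at (0, -90) mm in its frame.
- seat (a point): centre of the flat aluminium seat (29 mm diameter), 64 mm above the table and 14 mm above the housing's top, at the foot of the upright steel pin. z up along the pin. The pin is 9 mm in diameter and rises 42 mm above the seat, the last 8 mm tapering to 4 mm.
- bone_ring: cream bone ring with two thin dark lines: outer diameter 36 mm, bore 12 mm, 16 mm high, about 28 g, lying flat on the green cutting mat. Origin: its centre, at mid height; z is the ring's axis. Either face may be down. Goes on first; fully home its centre is 8 mm above the seat.
- brass_collar: brass collar with two copper lines: outer diameter 28 mm, bore 12 mm, 14 mm high, about 50 g, lying flat on the green cutting mat. Origin: its centre, at mid height; z is its axis. Either face may be down. Goes on second; fully home its centre is 23 mm above the seat.
- pad: flat green cutting mat with a fine grid, 220 mm (its x) by 260 mm (its y), 4 mm thick, fixed to the table, left or right of the station's place; the rings and the glue bottle stand on it. Origin: centre of its underside.
- dial_knob: the dial's turning part: round black skirt 58 mm in diameter, its top 12.5 mm above the housing, and on it a red bar grip 50 mm long (along its x), 14 mm thick (along its y) and 24 mm high, its top 36.5 mm above the housing; a white pointer line on the bar's -x end. Origin: on the dial's axis at the housing's top face (50 mm above the table); z up. With the dial off its axes are parallel to the station's; it turns clockwise seen from above (its yaw falls as dial grows).
- dial (a joint): dial angle in rad, 0 = off (start), growing clockwise seen from above. Click stops (marked by ever larger violet dots on the plate) at 0.42 (low), 0.84 (medium) and 1.26 (third, full power); end stop at 1.36. The click stops do not hold it: a spring turns it back to 0 from anywhere when let go, with 0.02 N m near off and 0.08 N m near full; each click adds about 0.025 N m to get over.
- glue_bottle: bystander: small black adhesive bottle with violet label and white nozzle, 28 mm in diameter, 55 mm high, standing on the mat's far (+x) part. Origin: centre of its underside.
- bead_jar: bystander: clear open jar of coloured beads, 72 mm in diameter, 70 mm high, on the table beyond the work. Origin: centre of its underside.
- stick_tray: bystander: shallow open wooden tray, 70 mm (its x) by 210 mm (its y), 22 mm high, with five dark pearl-topped hair sticks lying in it, on the table beyond the work. Origin: centre of its underside.
Not all that is in view belongs to the job. Several things look just like the brass_collar: the one meant starts farthest to the robot's right.

How it is judged:
By the outcome, as a careful person would: the job done as asked, in the order asked, and still so for the second after the job is handed in, while the arm keeps its last pose, push and grip.
It also fails if it takes over 64 s, if anything falls off the work surface, if the arm or the gripper's body presses on something with over 40 N, if the wrist force passes 120 N, or if a joint passes its speed limit or range.

## Working session

There is one attempt and no reset: what is moved stays moved. The work goes in short steps, Python scripts to look and compute and a shell command to move; the robot and the scene stay as the last step left them, time stands still between calls to the robot, and variables do not carry over. Pictures are saved under pics/ and viewed, at most 10 in all, crops included, and the job is handed in when it is done.

```bash
mkdir -p pics
cat > h.py <<'E'
import numpy as np, cv2
from cell import ctrl
from scipy.spatial.transform import Rotation as R
def K(c):
    p=ctrl.camera_params(c); return 240/np.tan(np.radians(p['fovy'])/2),p['cx'],p['cy'],p
def Tw():
    s=ctrl.get_state(); q=s['eef_rot']; T=np.eye(4); T[:3,:3]=R.from_quat([q[1],q[2],q[3],q[0]]).as_matrix(); T[:3,3]=s['ee_pos']; return T
def snap(c):
    f,cx,cy,p=K(c)
    W=np.linalg.inv(p['camera_from_world']) if c!='wrist' else Tw()@np.array(p['tool_from_camera'])
    im,d=ctrl.snapshot(c)
    v,u=np.mgrid[:480,:640]
    P=np.stack([(u-cx)/f*d,(v-cy)/f*d,d],-1)@W[:3,:3].T+W[:3,3]
    P[d<=0]=np.nan
    return im,P,W
def save(n,im): cv2.imwrite('pics/'+n,cv2.cvtColor(np.ascontiguousarray(im),cv2.COLOR_RGB2BGR))
E
python3 - <<'E'
from h import *
np.set_printoptions(precision=4,suppress=True)
print({k:np.round(v,4) for k,v in ctrl.get_state().items()})
out=[]
for c in ['scene','side']:
    im,P,W=snap(c); out.append(cv2.resize(im,(400,300)) if 0 else im)
    print(c,W[:3,3],W[:3,2])
    for q in ['bone_ring','brass_collar','station','dial_knob','pad','glue_bottle','bead_jar','stick_tray']:
        for r in ctrl.trace(c,q)[:5]:
            m=r['mask']; p=P[m]; p=p[~np.isnan(p[:,0])]
            if len(p)==0: continue
            print(q,round(r['score'],2),np.array(r['extent']).round(),m.sum(),np.median(p,0),np.percentile(p,3,0),np.percentile(p,97,0))
    save(c+'0.png',im)
E
```

```text
{'time': np.float64(0.0), 'joints': array([ 0.0141,  0.3218, -0.0701,  1.4517,  0.0226,  1.3708, -0.0569]), 'joint_vel': array([ 0.0011, -0.0003, -0.0008,  0.0001,  0.0011, -0.0012, -0.0006]), 'effort': array([ -0.0003, -49.1285,  -0.4039, -31.2526,  -0.0641,   0.0438,
         0.0002]), 'ee_pos': array([ 0.6494, -0.0001,  0.191 ]), 'eef_rot': array([-0.0006,  0.7071,  0.7071, -0.0007]), 'contact_force': array([ 0.8027, -0.425 , -0.0664]), 'moment': array([0.0095, 0.0129, 0.0399]), 'grasp_force': np.float64(0.0), 'width': np.float64(0.0872)}
scene [1.3213 0.6702 0.6771] [-0.6362 -0.5704 -0.5194]
bone_ring 0.45 [217. 210.  17.  13.] 160 [ 0.5708 -0.3052  0.0181] [ 0.553  -0.3261  0.0062] [ 0.5837 -0.2939  0.0224]
brass_collar 0.55 [345. 214.  12.   9.] 96 [ 0.3847 -0.0797  0.0119] [ 0.3688 -0.0925  0.0024] [ 0.394  -0.07    0.0159]
brass_collar 0.53 [326. 240.  11.  11.] 120 [ 0.5174 -0.0292  0.0122] [ 0.5023 -0.0437  0.0035] [ 0.5278 -0.0192  0.0158]
station 0.74 [337. 240. 191. 124.] 12814 [0.5747 0.2569 0.0504] [0.4641 0.0958 0.0136] [0.6357 0.3795 0.0661]
dial_knob 0.85 [372. 243.
[... 1534 characters left out ...]
0.1747 0.0864]
pad 0.58 [292. 304. 247. 173.] 24153 [ 0.5479 -0.2536  0.0028] [ 0.4481 -0.3599  0.0007] [ 0.6674 -0.1202  0.0047]
pad 0.32 [241. 208.  36.  37.] 801 [0.5418 0.1307 0.0642] [0.519  0.1102 0.0527] [0.5686 0.1429 0.0864]
glue_bottle 0.69 [429. 321.  20.  34.] 588 [ 0.6308 -0.2083  0.0326] [ 0.6237 -0.217   0.0043] [ 0.6439 -0.1934  0.0553]
glue_bottle 0.22 [241. 210.  34.  32.] 797 [0.5418 0.1307 0.0646] [0.519  0.1102 0.0531] [0.5685 0.143  0.0864]
bead_jar 0.65 [509. 305.  64.  69.] 3255 [ 0.7219 -0.3016  0.0485] [ 0.704  -0.3318  0.0047] [ 0.7722 -0.2667  0.0686]
stick_tray 0.91 [344. 196.  90.  82.] 3415 [0.7561 0.0308 0.0118] [ 0.7071 -0.0615  0.0006] [0.8041 0.1432 0.0216]
```

View pics/scene0.png

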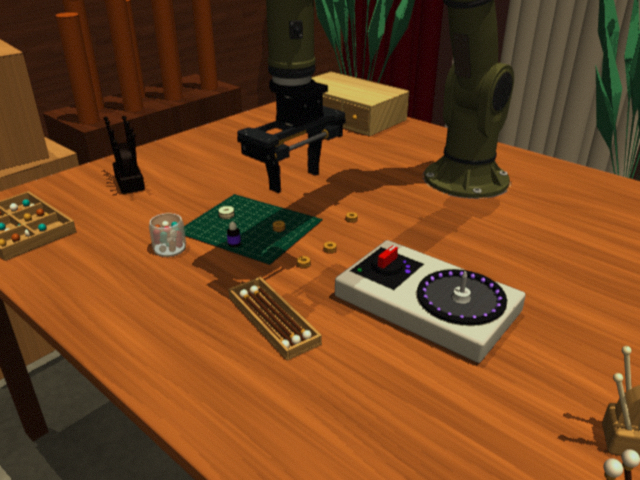

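The scene picture shows four brass look-alikes: (351,216), (330,246) and (304,261) on bare wood, and (279,227) on the mat at y≈-0.175. The last is farthest right and on the mat, so I choose it. The bone ring is at (226,212) and the station is on the left, with the dial at (388,260) and the pin at (463,285). I'll check the choice in a side crop and fit the geometry.

Run:
```python
from h import *
np.set_printoptions(precision=4,suppress=True)
im,P,W=snap('side')
save('side_crop.png',cv2.resize(im[260:460,220:500],(784,560),interpolation=cv2.INTER_CUBIC))
for c in ['side','scene']:
    im,P,W=snap(c)
    z=P[...,2]; g=np.all(np.ptp(im.astype(int),axis=2)[...,None]<30,-1)&(im.min(2)>110)
    m=ctrl.trace(c,'station')[0]['mask']; t=m&(abs(z-.05)<.006)
    r=cv2.minAreaRect((P[t][:,:2]*1000).astype(np.float32)); print(c,'station rect mm',r)
    for q,lo,hi in [('bone_ring',.016,.03),('brass_collar',.0145,.025),('dial_knob',.080,.095)]:
        for o in ctrl.trace(c,q):
            t=o['mask']&(z>lo)&(z<hi)
            if t.sum()>15: 
                r=cv2.minAreaRect((P[t][:,:2]*1000).astype(np.float32)); print(c,q,round(o['score'],2),t.sum(),r,np.median(z[t]))
    # pin: points above 72mm near the station away from dial
    t=(z>.068)&(z<.11)&(P[...,1]>.2)&(P[...,1]<.4)&(P[...,0]>.4)&(P[...,0]<.7)
    if t.sum(): print('pin',t.sum(),np.median(P[t],0))
    t=(z>.060)&(z<.067)&(P[...,1]>.2)&(P[...,1]<.4)&(P[...,0]>.4)&(P[...,0]<.7)&(im.min(2)>90)
    if t.sum(): print('seat',t.sum(),np.median(P[t],0),P[t].min(0),P[t].max(0))
```

```text
side station rect mm ((540.1344604492188, 225.54757690429688), (181.3024444580078, 300.5245056152344), 3.9634881019592285)
side bone_ring 0.65 500 ((565.1708984375, -315.1168518066406), (34.59355545043945, 35.443504333496094), 87.81977844238281) 0.018397478760846242
side brass_collar 0.62 205 ((526.4782104492188, -177.74391174316406), (27.169849395751953, 26.60014533996582), 34.66355895996094) 0.016548111426327727
side dial_knob 0.66 191 ((544.8373413085938, 137.1388702392578), (50.00892639160156, 17.183713912963867), 3.127812385559082) 0.08484588026622708
pin 85 [0.5349 0.2899 0.0874]
seat 138 [0.5326 0.2888 0.0622] [0.47  0.225 0.06 ] [0.6122 0.356  0.067 ]
scene station rect mm ((541.604248046875, 229.96389770507812), (182.82554626464844, 301.5473327636719), 4.206540584564209)
scene brass_collar 0.71 24 ((594.5023803710938, -33.47530746459961), (24.808156967163086, 20.99060821533203), 34.5101432800293) 0.015167754225341112
scene brass_collar 0.59 54 ((643.950927734375, -194.2525177001953), (15.702293395996094, 28.127464294433594), 48.96596908569336) 0.019430207006161326
scene brass_collar 0.58 21 ((383.7032470703125, -80.25471496582031), (24.613548278808594, 24.444181442260742), 57.62062072753906) 0.015329346184217552
scene brass_collar 0.57 16 ((517.7619018554688, -30.200653076171875), (21.79295539855957, 20.994277954101562), 66.32980346679688) 0.015115590098692455
scene dial_knob 0.59 156 ((546.975830078125, 141.11953735351562), (51.85734558105469, 15.492046356201172), 2.7522788047790527) 0.08618769557795197
pin 97 [0.5393 0.296  0.0873]
seat 150 [0.539  0.2977 0.0637] [0.4709 0.2285 0.06  ] [0.6013 0.3608 0.0668]
```

View pics/side_crop.png

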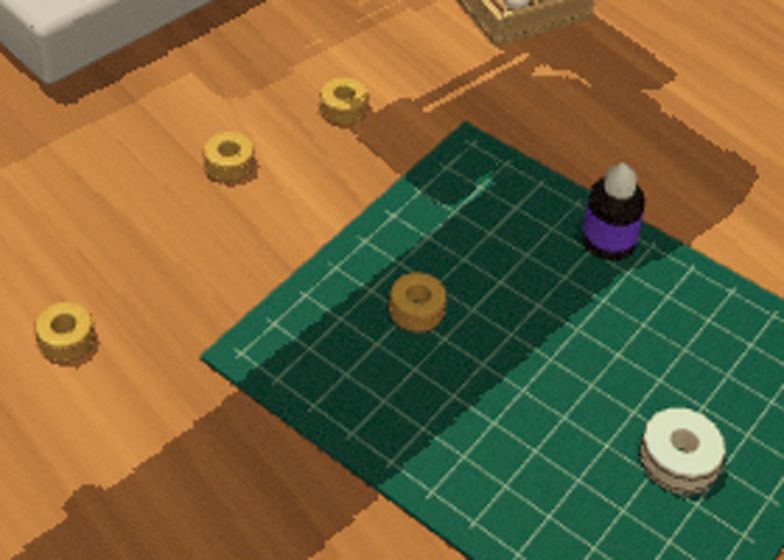

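The crop confirms that the collar at (418,300) on the mat is the rightmost look-alike. The bone ring is at (684,450) and the bottle at (613,210). Moving above the ring for a closer look.

```bash
python3 -m crank '[{"dx":-0.04,"dy":-0.01},{"dx":-0.04,"dy":-0.01},{"dx":-0.04,"dy":-0.01},{"dx":-0.04,"dy":-0.01},{"dx":-0.04,"dy":-0.01}]' >/dev/null
python3 -m crank '[{"dx":-0.04,"dy":-0.01},{"dx":-0.04,"dy":-0.01},{"dx":-0.033,"dy":-0.013},{},{}]'
cat > look.py <<'E'
from h import *
import sys
np.set_printoptions(precision=4,suppress=True)
im,P,W=snap('wrist'); z=P[...,2]
print('tcp',Tw()[:3,3],'cam',W[:3,3]); print(W[:3,:3])
for a in sys.argv[2:]:
    q,lo,hi=a.split(','); 
    for o in ctrl.trace('wrist',q)[:3]:
        t=o['mask']&(z>float(lo))&(z<float(hi))
        if t.sum()>15:
            x=P[t]; print(q,round(o['score'],2),np.array(o['extent']).round(),t.sum(),cv2.minAreaRect((x[:,:2]*1000).astype(np.float32)),np.median(x,0))
save(sys.argv[1],im)
E
python3 look.py w1.png bone_ring,.014,.03 brass_collar,.012,.03
```

```text
tcp [ 0.65   -0.      0.1922] cam [0.6503 0.0778 0.3843]
[[ 1.      0.0006  0.0011]
 [ 0.0009 -0.959  -0.2835]
 [ 0.0009  0.2835 -0.959 ]]
brass_collar 0.9 [ 50. 266.  34.  19.] 319 ((380.97100830078125, -81.25389099121094), (26.678966522216797, 22.85498046875), 0.06135662645101547) [ 0.3808 -0.0815  0.0132]
brass_collar 0.68 [205. 355.  21.  14.] 153 ((532.1591796875, -181.37022399902344), (24.019763946533203, 11.590180397033691), 29.522172927856445) [ 0.5319 -0.1818  0.017 ]
brass_collar 0.68 [253. 218.  30.  33.] 424 ((593.6837768554688, -36.18803405761719), (26.280929565429688, 26.30703353881836), 63.69611740112305) [ 0.5935 -0.0355  0.0134]$[0]: bad value
$[0]: bad value
```

View pics/w1.png

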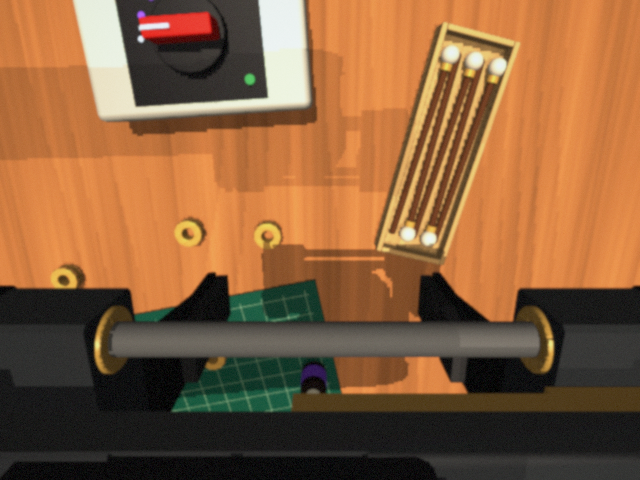

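The wrist picture shows the dial at (190,30), three loose look-alikes at (67,278), (190,233) and (267,235), and the target collar half hidden at (213,360). The move was refused because rows need every field.

```bash
python3 -m crank '[{"dx":-0.04,"dy":-0.01,"dz":0,"spin":0,"fingers":0.087},{"dx":-0.04,"dy":-0.01,"dz":0,"spin":0,"fingers":0.087},{"dx":-0.04,"dy":-0.01,"dz":0,"spin":0,"fingers":0.087},{"dx":-0.04,"dy":-0.01,"dz":0,"spin":0,"fingers":0.087},{"dx":-0.04,"dy":-0.01,"dz":0,"spin":0,"fingers":0.087}]' 
python3 -m crank '[{"dx":-0.04,"dy":-0.01,"dz":0,"spin":0,"fingers":0.087},{"dx":-0.04,"dy":-0.01,"dz":0,"spin":0,"fingers":0.087},{"dx":-0.033,"dy":-0.013,"dz":0,"spin":0,"fingers":0.087},{"dx":0,"dy":0,"dz":0,"spin":0,"fingers":0.087},{"dx":0,"dy":0,"dz":0,"spin":0,"fingers":0.087}]'
python3 look.py w2.png bone_ring,.014,.03 brass_collar,.012,.03
```

```text
time: 2.1
ee_pos: [0.5995, -0.2015, 0.1924]
eef_rot: [0.0, 0.707, 0.707, 0.0]
contact_force: [0.7, -0.0, -0.9]
width: 0.0872
grasp_force: 0.0
time: 2.6
ee_pos: [0.5665, -0.314, 0.1921]
eef_rot: [-0.0, 0.708, 0.706, 0.0]
contact_force: [0.9, 1.0, -0.3]
width: 0.087
grasp_force: 0.0
tcp [ 0.5675 -0.3121  0.1921] cam [ 0.5669 -0.2362  0.3843]
[[ 1.     -0.0018  0.0004]
 [-0.0016 -0.9591 -0.2831]
 [ 0.0009  0.2831 -0.9591]]
bone_ring 0.77 [305. 185.  37.  32.] 951 ((566.5667724609375, -312.1882629394531), (35.2081298828125, 34.43941879272461), 4.360809803009033) [ 0.5665 -0.3119  0.0193]
brass_collar 0.85 [263.  26.  30.  41.] 730 ((527.71484375, -175.94735717773438), (28.02924346923828, 26.200458526611328), 87.62569427490234) [ 0.5282 -0.176   0.0172]
```

```bash
python3 -m crank '[{"dx":0,"dy":0,"dz":0.045,"spin":0,"fingers":0.087},{"dx":0,"dy":0,"dz":0.045,"spin":0,"fingers":0.087},{"dx":0,"dy":0,"dz":0.045,"spin":0,"fingers":0.07},{"dx":0,"dy":0,"dz":0.033,"spin":0,"fingers":0.06},{"dx":0,"dy":0,"dz":0.016,"spin":0,"fingers":0.06}]' 
python3 -m crank '[{"dx":0,"dy":0,"dz":0,"spin":0,"fingers":0.06},{"dx":0,"dy":0,"dz":0,"spin":0,"fingers":0.02},{"dx":0,"dy":0,"dz":0,"spin":0,"fingers":0.02},{"dx":0,"dy":0,"dz":0,"spin":0,"fingers":0.02},{"dx":0,"dy":0,"dz":0,"spin":0,"fingers":0.02}]'
python3 -m crank '[{"dx":0,"dy":0,"dz":0,"spin":0,"fingers":0.02},{"dx":0,"dy":0,"dz":0,"spin":0,"fingers":0.02}]'
```

```text
time: 3.25
ee_pos: [0.5656, -0.3099, 0.0044]
eef_rot: [-0.003, 0.706, 0.708, -0.001]
contact_force: [-1.0, 0.9, -0.1]
width: 0.0704
grasp_force: 0.0
time: 3.75
ee_pos: [0.5679, -0.3135, 0.0097]
eef_rot: [0.001, 0.707, 0.707, 0.0]
contact_force: [0.8, 0.3, -0.1]
width: 0.0358
grasp_force: 0.0
time: 3.95
ee_pos: [0.5671, -0.3132, 0.0085]
eef_rot: [0.0, 0.707, 0.707, 0.0]
contact_force: [0.2, 0.2, -0.4]
width: 0.0229
grasp_force: 0.0
```

The fingers closed past 36 mm, so I'll look before doing anything else.

```bash
python3 - <<'E'
from h import *
print({k:np.round(v,3) for k,v in ctrl.get_state().items() if k in('width','grasp_force','ee_pos')})
im,P,W=snap('side')
save('side2.png',cv2.resize(im[290:480,360:613],(780,585),interpolation=cv2.INTER_CUBIC))
for o in ctrl.trace('side','bone_ring'): print(o['score'],o['extent'],np.nanmedian(P[o['mask']],0))
E
python3 look.py w3.png bone_ring,.0,.05
```

```text
{'ee_pos': array([ 0.567, -0.313,  0.009]), 'grasp_force': np.float64(0.0), 'width': np.float64(0.023)}
0.6 [456.9, 406.7, 22.4, 28.7] [ 0.56039992 -0.3236335   0.01796039]
0.38 [344.9, 193.5, 88.4, 85.8] [0.756331   0.03082619 0.01175304]
tcp [ 0.567  -0.313   0.0082] cam [ 0.5672 -0.2352  0.2003]
[[ 1.      0.0006  0.001 ]
 [ 0.0008 -0.959  -0.2834]
 [ 0.0008  0.2834 -0.959 ]]
bone_ring 0.8 [291. 243.  67.  65.] 3349 ((567.9029541015625, -311.68609619140625), (32.555416107177734, 36.05547332763672), 23.097002029418945) [ 0.5671 -0.3079  0.0192]
```

View pics/side2.png

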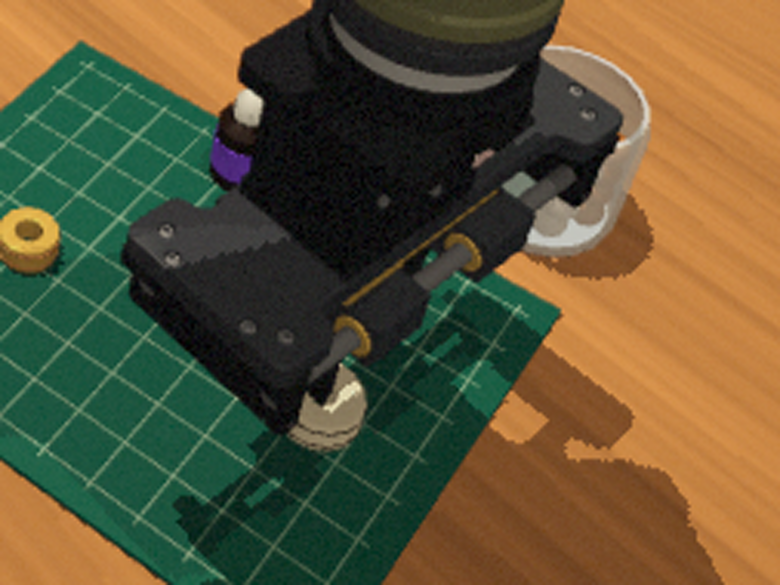

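The side crop shows the ring still flat at (330,420) under a closed finger, and the collar untouched at (30,240). The wrist view should show the fingers.

View pics/w3.png

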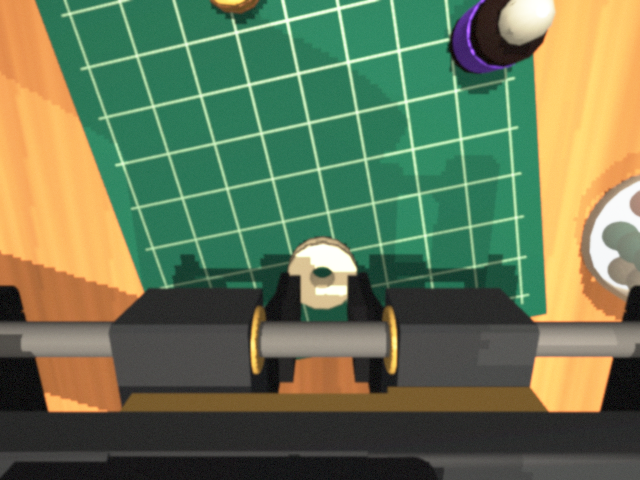

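```bash
python3 -m crank '[{"dx":0,"dy":0,"dz":0,"spin":0,"fingers":0},{"dx":0,"dy":0,"dz":0,"spin":0,"fingers":0},{"dx":0,"dy":0,"dz":0,"spin":0,"fingers":0}]'
python3 - <<'E'
from h import *
im,P,W=snap('wrist'); s=ctrl.get_state(); print(s['width'],s['grasp_force'])
save('w4.png',cv2.resize(im[180:420,180:500],(800,600),interpolation=cv2.INTER_CUBIC))
o=ctrl.trace('wrist','bone_ring')
for r in o[:2]:
  t=r['mask']&(P[...,2]>.016)&(P[...,2]<.024); print(r['score'],P[t].min(0),P[t].max(0))
E
```

```text
time: 4.45
ee_pos: [0.567, -0.313, 0.0081]
eef_rot: [0.0, 0.707, 0.707, -0.0]
contact_force: [0.6, 0.2, 0.7]
width: 0.0044
grasp_force: 0.0
0.0026637605844920483 0.0
0.96 [ 0.54865314 -0.33025479  0.016006  ] [ 0.58401331 -0.29466078  0.02173302]
```

View pics/w4.png

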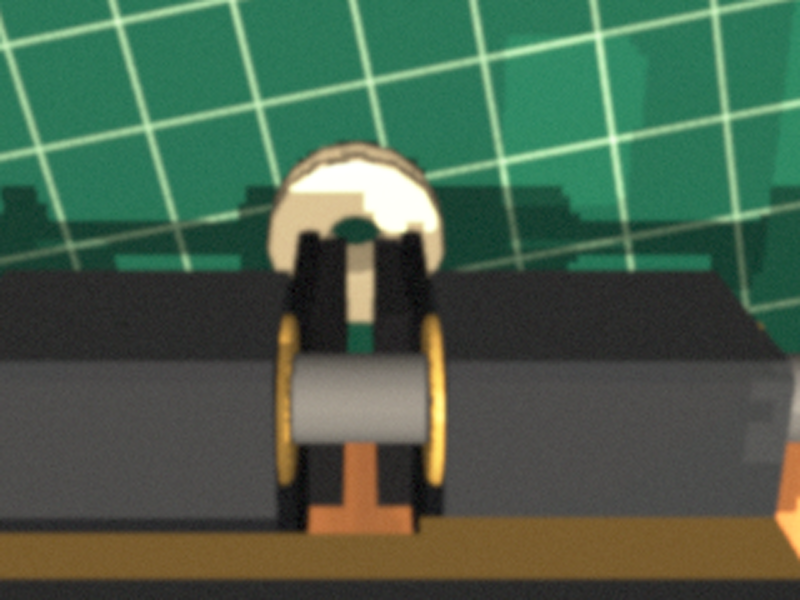

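The picture shows both fingertips, at about (310,235) and (400,235), resting over the top face of the ring. The fingers end higher than the reported TCP suggests, so I'll measure them by depth.

Run:
```python
from h import *
np.set_printoptions(precision=4,suppress=True)
im,P,W=snap('wrist'); s=ctrl.get_state(); print(s['ee_pos'],s['eef_rot'],s['joints'],s['contact_force'])
for u in (306,312,323,340,346):
  print(u,[(v,np.round(P[v,u],4).tolist(),int(im[v,u].max())) for v in (270,274,277,280,285,292,300,310)])
```

```text
[ 0.567  -0.313   0.0082] [0.     0.7071 0.7071 0.    ] [ 0.3964  0.4562  0.0848  1.6537 -0.0434  1.0334  0.4949] [-0.1187 -0.0651  0.1584]
306 [(270, [0.5586, -0.3087, 0.0195], 208), (274, [0.5596, -0.3016, 0.0415], 28), (277, [0.5598, -0.3015, 0.0452], 18), (280, [0.5599, -0.3016, 0.0482], 16), (285, [0.5601, -0.3019, 0.0526], 24), (292, [0.5604, -0.3019, 0.0593], 19), (300, [0.5606, -0.3024, 0.0652], 17), (310, [0.5611, -0.3014, 0.0752], 21)]
312 [(270, [0.5616, -0.3091, 0.0185], 168), (274, [0.5612, -0.316, 0.0071], 89), (277, [0.5622, -0.3039, 0.0396], 29), (280, [0.5624, -0.3029, 0.0452], 26), (285, [0.5624, -0.3039, 0.0483], 27), (292, [0.5627, -0.3034, 0.0561], 27), (300, [0.5629, -0.3034, 0.0634], 30), (310, [0.5631, -0.3037, 0.071], 26)]
323 [(270, [0.5671, -0.315, 0.004], 63), (274, [0.5671, -0.3176, 0.0034], 60), (277, [0.5671, -0.319, 0.0041], 87), (280, [0.5671, -0.3189, 0.0086], 149), (285, [0.5671, -0.3184, 0.0161], 150), (292, [0.5671, -0.3207, 0.0195], 201), (300, [0.5671, -0.3252, 0.0195], 196), (310, [0.5671, -0.3395, 0.0033], 77)]
340 [(270, [0.5757, -0.3089, 0.019], 209), (274, [0.5747, -0.3019, 0.0407], 32), (277, [0.5745, -0.3016, 0.0449], 27), (280, [0.5744, -0.3017, 0.0478], 20), (285, [0.5742, -0.3016, 0.0532], 12), (292, [0.5739, -0.3017, 0.0597], 23), (300, [0.5737, -0.3024, 0.0654], 26), (310, [0.5733, -0.3016, 0.0749], 31)]
346 [(270, [0.5786, -0.3082, 0.0206], 253), (274, [0.5787, -0.3106, 0.02], 184), (277, [0.5787, -0.3122, 0.02], 148), (280, [0.5769, -0.3013, 0.0487], 124), (285, [0.5767, -0.3018, 0.0528], 77), (292, [0.573, -0.2772, 0.1114], 27), (300, [0.5729, -0.2788, 0.1128], 24), (310, [0.5724, -0.2768, 0.1216], 168)]
```

The fingers end at z≈0.04 while the TCP reads 0.008, so the real tips are about 32 mm short of it. I'll open, then check this independently with the side camera.

```bash
python3 -m crank '[{"dx":0,"dy":0,"dz":-0.05,"spin":0,"fingers":0.06},{"dx":0,"dy":0,"dz":-0.05,"spin":0,"fingers":0.06},{"dx":0,"dy":0,"dz":0,"spin":0,"fingers":0.06},{"dx":0,"dy":0,"dz":0,"spin":0,"fingers":0.06},{"dx":0,"dy":0,"dz":0,"spin":0,"fingers":0.06}]'
python3 - <<'E'
from h import *
np.set_printoptions(precision=4,suppress=True)
T=Tw(); print(T[:3,3],ctrl.get_state()['width'])
for c in ('side','scene','wrist'):
    im,P,W=snap(c); t=(abs(P[...,0]-T[0,3])<.14)&(abs(P[...,1]-T[1,3])<.06)&(P[...,2]>.035)&(P[...,2]<.3)&(im.max(2)<70)
    t&=~((P[...,0]>.61)&(P[...,2]<.08))
    z=P[t][:,2]-T[2,3]; print(c,t.sum())
    for lo in np.arange(-.03,.13,.01):
        m=(z>lo)&(z<=lo+.01)
        if m.sum()>2: q=P[t][m]-T[:3,3]; print(round(lo,3),m.sum(),'x',np.percentile(q[:,0],[2,98]),'y',np.percentile(q[:,1],[2,98]))
    if c=='side': save('side3.png',im[200:480,260:640])
E
```

```text
time: 5.1
ee_pos: [0.5662, -0.3126, 0.107]
eef_rot: [-0.001, 0.707, 0.707, -0.0]
contact_force: [0.3, 0.2, -0.4]
width: 0.0328
grasp_force: 0.0
[ 0.5662 -0.3126  0.107 ] 0.032820143292430215
side 10573
0.02 9 x [-0.0251  0.0263] y [-0.0122 -0.0061]
0.03 90 x [-0.0266  0.024 ] y [-0.013  -0.0072]
0.04 55 x [-0.0269  0.0235] y [-0.0129 -0.0082]
0.05 38 x [-0.0279 -0.0177] y [-0.013  -0.0088]
0.06 19 x [-0.029  -0.0184] y [-0.013  -0.0108]
0.08 50 x [0.0199 0.0307] y [-0.0128 -0.0052]
0.09 62 x [-0.0868  0.0801] y [-0.0327  0.0276]
0.1 824 x [-0.0878  0.0798] y [-0.0395  0.0318]
0.11 911 x [-0.0879  0.0802] y [-0.0396  0.0287]
0.12 1172 x [-0.0937  0.082 ] y [-0.0393  0.0293]
scene 3142
0.03 50 x [-0.0258  0.0281] y [-0.0097  0.0134]
0.04 64 x [-0.0244  0.0282] y [-0.0095  0.0147]
0.05 64 x [-0.0254  0.0296] y [-0.0077  0.0141]
0.06 70 x [-0.0294  0.0326] y [-0.0064  0.0159]
0.07 90 x [-0.0307  0.0341] y [-0.0096  0.016 ]
0.08 75 x [-0.0325  0.0355] y [-0.0068  0.0148]
0.09 40 x [-0.0344  0.0465] y [-0.0065  0.0153]
0.1 188 x [-0.0819  0.0877] y [-0.029  0.04 ]
0.11 418 x [-0.0825  0.0881] y [-0.029   0.0408]
0.12 336 x [-0.0835  0.0939] y [-0.0327  0.04  ]
wrist 77411
0.02 32 x [-0.0284  0.0276] y [0.0073 0.0114]
0.03 573 x [-0.0285  0.0284] y [-0.0069  0.0117]
0.04 655 x [-0.0286  0.0285] y [-0.0042  0.0116]
0.05 822 x [-0.0296  0.0293] y [0.0013 0.0117]
0.06 842 x [-0.0311  0.0312] y [-0.0062  0.0117]
0.07 1102 x [-0.0309  0.0315] y [-0.009   0.0116]
0.08 518 x [-0.0253  0.0258] y [-0.0092  0.007 ]
0.09 773 x [-0.0794  0.0799] y [-0.0021  0.0318]
0.1 7580 x [-0.0794  0.0798] y [0.0018 0.0381]
0.11 7448 x [-0.0786  0.0529] y [0.0101 0.0383]
0.12 16407 x [-0.0514  0.0504] y [0.0185 0.0381]
```

View pics/side3.png

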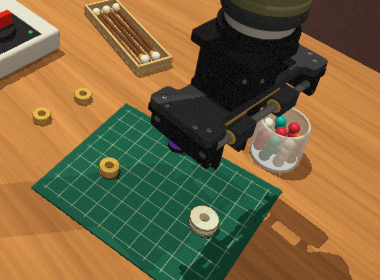

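All three cameras agree: the fingertips are about 31 mm above the reported TCP, and the body is about 70 mm behind the tips as specified. The real tip height is therefore reading + 0.031. Descending to a reading of about -0.022.

```bash
python3 -m crank '[{"dx":0,"dy":0,"dz":0.0,"spin":0,"fingers":0.06},{"dx":0,"dy":0,"dz":0.0,"spin":0,"fingers":0.06},{"dx":0,"dy":0,"dz":0.04,"spin":0,"fingers":0.06},{"dx":0,"dy":0,"dz":0.04,"spin":0,"fingers":0.06},{"dx":0,"dy":0,"dz":0.03,"spin":0,"fingers":0.06}]' 
python3 -m crank '[{"dx":0,"dy":0,"dz":0.01,"spin":0,"fingers":0.06},{"dx":0,"dy":0,"dz":0.01,"spin":0,"fingers":0.06},{"dx":0,"dy":0,"dz":0,"spin":0,"fingers":0.02},{"dx":0,"dy":0,"dz":0,"spin":0,"fingers":0.02},{"dx":0,"dy":0,"dz":0,"spin":0,"fingers":0.02}]'
python3 -m crank '[{"dx":0,"dy":0,"dz":0,"spin":0,"fingers":0.02},{"dx":0,"dy":0,"dz":0,"spin":0,"fingers":0.02}]'
```

```text
time: 5.75
ee_pos: [0.566, -0.3124, -0.0043]
eef_rot: [-0.001, 0.707, 0.707, -0.0]
contact_force: [0.1, -0.2, -1.5]
width: 0.0598
grasp_force: 0.0
time: 6.25
ee_pos: [0.5684, -0.3137, -0.02]
eef_rot: [0.001, 0.707, 0.707, 0.001]
contact_force: [0.7, -0.1, 0.6]
width: 0.0437
grasp_force: 0.0
time: 6.45
ee_pos: [0.568, -0.3136, -0.0203]
eef_rot: [0.001, 0.707, 0.707, 0.0]
contact_force: [-0.7, 0.5, 3.9]
width: 0.035
grasp_force: 30.0
```

The ring is gripped: 35 mm, 30 N. Lifting it and carrying it to just short of the pin for a close look.

```bash
python3 -m crank '[{"dx":0,"dy":0,"dz":-0.03,"spin":0,"fingers":0.02},{"dx":0,"dy":0,"dz":-0.04,"spin":0,"fingers":0.02},{"dx":0,"dy":0,"dz":-0.04,"spin":0,"fingers":0.02},{"dx":0,"dy":0,"dz":-0.04,"spin":0,"fingers":0.02},{"dx":0.04,"dy":0,"dz":-0.02,"spin":0,"fingers":0.02}]' |grep -E 'ee_pos|grasp'
python3 -m crank '[{"dx":0.04,"dy":-0.003,"dz":0,"spin":0,"fingers":0.02},{"dx":0.04,"dy":-0.003,"dz":0,"spin":0,"fingers":0.02},{"dx":0.04,"dy":-0.003,"dz":0,"spin":0,"fingers":0.02},{"dx":0.04,"dy":-0.003,"dz":0,"spin":0,"fingers":0.02},{"dx":0.04,"dy":-0.003,"dz":0,"spin":0,"fingers":0.02}]' |grep -E 'ee_pos|grasp'
python3 -m crank '[{"dx":0.04,"dy":-0.003,"dz":0,"spin":0,"fingers":0.02},{"dx":0.04,"dy":-0.003,"dz":0,"spin":0,"fingers":0.02},{"dx":0.04,"dy":-0.003,"dz":0,"spin":0,"fingers":0.02},{"dx":0.04,"dy":-0.003,"dz":0,"spin":0,"fingers":0.02},{"dx":0.04,"dy":-0.003,"dz":0,"spin":0,"fingers":0.02}]' |grep -E 'ee_pos|grasp'
python3 -m crank '[{"dx":0.04,"dy":0,"dz":0,"spin":0,"fingers":0.02},{"dx":0.04,"dy":0,"dz":0,"spin":0,"fingers":0.02},{"dx":0.04,"dy":0,"dz":0,"spin":0,"fingers":0.02},{"dx":0,"dy":0,"dz":0,"spin":0,"fingers":0.02},{"dx":0,"dy":0,"dz":0,"spin":0,"fingers":0.02}]'
cat > pin.py <<'E'
from h import *
import sys
np.set_printoptions(precision=4,suppress=True)
im,P,W=snap('wrist'); print(Tw()[:3,3])
z=P[...,2]
near=(abs(P[...,0]-.537)<.05)&(abs(P[...,1]-.293)<.05)
for lo,hi in [(.0605,.068),(.07,.085),(.085,.098),(.098,.112)]:
    t=near&(z>lo)&(z<hi)
    if t.sum()>3:
        p=P[t]; print(lo,t.sum(),np.median(p,0),p.min(0),p.max(0),cv2.minEnclosingCircle((p[:,:2]*1000).astype(np.float32)))
m=ctrl.trace('wrist','dial_knob')
for o in m[:1]:
    t=o['mask']&(z>.080)&(z<.095); print('dial',o['score'],cv2.minAreaRect((P[t][:,:2]*1000).astype(np.float32)) if t.sum()>9 else t.sum())
for o in ctrl.trace('wrist','bone_ring')[:2]: print('ring',o['score'],o['extent'],np.nanmedian(P[o['mask']],0))
save(sys.argv[1],im)
E
python3 pin.py w5.png
```

```text
ee_pos: [0.5669, -0.2808, 0.1528]
grasp_force: 30.0
ee_pos: [0.5517, -0.0714, 0.1485]
grasp_force: 30.0
ee_pos: [0.5367, 0.1285, 0.1485]
grasp_force: 30.0
time: 8.45
ee_pos: [0.5365, 0.2481, 0.1481]
eef_rot: [0.0, 0.706, 0.708, -0.0]
contact_force: [0.7, -1.3, -0.1]
width: 0.0346
grasp_force: 30.0
[0.537  0.2463 0.1481]
0.0605 1110 [0.537  0.2962 0.0634] [0.4876 0.2432 0.0605] [0.5867 0.3427 0.068 ] ((538.0380249023438, 293.7133483886719), 68.92756652832031)
0.07 26 [0.5363 0.2985 0.0786] [0.5324 0.2952 0.0705] [0.5411 0.299  0.0837] ((536.7393798828125, 295.50860595703125), 4.3402814865112305)
0.085 46 [0.5367 0.2979 0.095 ] [0.5326 0.2899 0.0853] [0.5409 0.299  0.098 ] ((536.8821411132812, 294.481201171875), 4.545162677764893)
0.098 146 [0.537  0.2953 0.1022] [0.5326 0.2907 0.098 ] [0.5408 0.2988 0.1075] ((536.7949829101562, 294.5618591308594), 4.463599681854248)
dial 0.62 ((546.4998779296875, 139.99313354492188), (50.53066635131836, 15.49539566040039), 3.755974769592285)
ring 0.77 [282.6, 255.5, 80.3, 67.1] [0.5366 0.2548 0.1875]
```

View pics/w5.png

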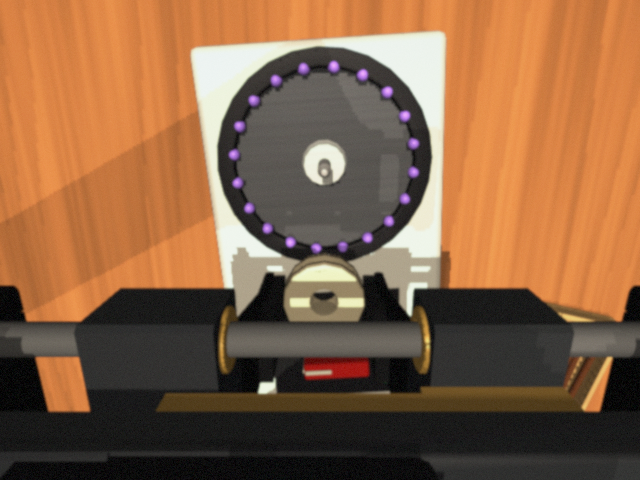

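The picture shows the pin at (325,170) on its seat at (325,162), and the held ring at (323,290) level between the fingers. Next I measure the ring's centre against the pin.

```bash
cat > held.py <<'E'
from h import *
import sys
np.set_printoptions(precision=4,suppress=True)
q,r,off=sys.argv[1],float(sys.argv[2]),float(sys.argv[3])
t0=Tw()[:3,3]; im,P,W=snap('wrist'); f,cx,cy,p=K('wrist')
o=ctrl.trace('wrist',q)[0]; m=o['mask']; print(o['score'],o['extent'],t0)
t=m&(abs(P[...,2]-t0[2]-off)<.004); x=P[t][:,:2]
h,_,_=np.histogram2d(x[:,0],x[:,1],bins=1); print('top pts',len(x),x.min(0),x.max(0),'z',np.median(P[t][:,2]))
# fit circle of radius r to the outer front arc (max y per x-bin)
from scipy.optimize import least_squares
b=np.round(x[:,0]/.001); e=np.array([x[b==k][x[b==k][:,1].argmax()] for k in np.unique(b)])
e=e[np.abs(e[:,0]-t0[0])<r*.75]
s=least_squares(lambda c:np.hypot(e[:,0]-c[0],e[:,1]-c[1])-r,[t0[0],t0[1]],loss='soft_l1',f_scale=.0005); print('centre',s.x,'rel',s.x-t0[:2],'res',np.abs(s.fun).mean())
E
python3 held.py bone_ring .018 .0405
```

```text
0.66 [282.5, 257.6, 79.2, 63.2] [0.5375 0.2451 0.1481]
top pts 3506 [0.5205 0.2368] [0.5552 0.2641] z 0.187797877638745
centre [0.5377 0.246 ] rel [0.0002 0.0008] res 0.00017302425956105424
```

```bash
python3 -m crank '[{"dx":0.024,"dy":0,"dz":0,"spin":0,"fingers":0.02},{"dx":0.023,"dy":0,"dz":0,"spin":0,"fingers":0.02},{"dx":0,"dy":0,"dz":0.03,"spin":0,"fingers":0.02},{"dx":0,"dy":0,"dz":0.025,"spin":0,"fingers":0.02},{"dx":0,"dy":0,"dz":0,"spin":0,"fingers":0.02}]'
python3 -m crank '[{"dx":0,"dy":0,"dz":0.006,"spin":0,"fingers":0.02},{"dx":0,"dy":0,"dz":0.004,"spin":0,"fingers":0.02},{"dx":0,"dy":0,"dz":0.004,"spin":0,"fingers":0.02},{"dx":0,"dy":0,"dz":0,"spin":0,"fingers":0.02},{"dx":0,"dy":0,"dz":0,"spin":0,"fingers":0.02}]'
python3 held.py bone_ring .018 .0405
```

```text
time: 9.2
ee_pos: [0.5347, 0.2914, 0.0894]
eef_rot: [-0.001, 0.708, 0.707, -0.004]
contact_force: [-0.9, -1.0, -0.2]
width: 0.0348
grasp_force: 30.0
time: 9.7
ee_pos: [0.5373, 0.2941, 0.0797]
eef_rot: [0.0, 0.707, 0.707, 0.0]
contact_force: [0.3, -0.0, 0.2]
width: 0.0348
grasp_force: 30.0
0.7 [285.0, 259.6, 81.1, 61.2] [0.5373 0.2941 0.0797]
top pts 3570 [0.5201 0.2856] [0.5552 0.3132] z 0.11931154207285065
centre [0.5376 0.2949] rel [0.0003 0.0009] res 0.00018301933824260038
```

The ring is within 1 mm of the pin axis and no force shows. Continuing down.

```bash
python3 -m crank '[{"dx":0,"dy":-0.0006,"dz":0.006,"spin":0,"fingers":0.02},{"dx":0,"dy":0,"dz":0.006,"spin":0,"fingers":0.02},{"dx":0,"dy":0,"dz":0.006,"spin":0,"fingers":0.02},{"dx":0,"dy":0,"dz":0,"spin":0,"fingers":0.02},{"dx":0,"dy":0,"dz":0,"spin":0,"fingers":0.02}]'
python3 -m crank '[{"dx":0,"dy":0,"dz":0.006,"spin":0,"fingers":0.02},{"dx":0,"dy":0,"dz":0.006,"spin":0,"fingers":0.02},{"dx":0,"dy":0,"dz":0.006,"spin":0,"fingers":0.02},{"dx":0,"dy":0,"dz":0.002,"spin":0,"fingers":0.02},{"dx":0,"dy":0,"dz":0,"spin":0,"fingers":0.02}]'
```

```text
time: 10.3
ee_pos: [0.5362, 0.2938, 0.0607]
eef_rot: [-0.0, 0.707, 0.707, -0.0]
contact_force: [0.2, -0.0, 0.1]
width: 0.0345
grasp_force: 30.0
time: 10.8
ee_pos: [0.536, 0.2937, 0.0405]
eef_rot: [-0.0, 0.707, 0.707, -0.001]
contact_force: [0.3, 0.3, -0.0]
width: 0.0349
grasp_force: 30.0
```

```bash
python3 -m crank '[{"dx":0,"dy":0,"dz":0.0015,"spin":0,"fingers":0.02},{"dx":0,"dy":0,"dz":0,"spin":0,"fingers":0.02},{"dx":0,"dy":0,"dz":0,"spin":0,"fingers":0.06},{"dx":0,"dy":0,"dz":0,"spin":0,"fingers":0.06},{"dx":0,"dy":0,"dz":0,"spin":0,"fingers":0.06}]'
python3 -m crank '[{"dx":0,"dy":0,"dz":0,"spin":0,"fingers":0.06},{"dx":0,"dy":0,"dz":-0.02,"spin":0,"fingers":0.06},{"dx":0,"dy":0,"dz":-0.04,"spin":0,"fingers":0.06},{"dx":0,"dy":0,"dz":-0.04,"spin":0,"fingers":0.06},{"dx":-0.04,"dy":0,"dz":0,"spin":0,"fingers":0.06}]'
python3 look.py w6.png bone_ring,.06,.1
```

```text
time: 11.3
ee_pos: [0.5365, 0.294, 0.0399]
eef_rot: [0.0, 0.707, 0.707, 0.0]
contact_force: [0.2, 0.4, -0.2]
width: 0.0513
grasp_force: 0.0
time: 11.8
ee_pos: [0.5383, 0.2627, 0.1465]
eef_rot: [0.0, 0.704, 0.71, 0.007]
contact_force: [0.8, 0.2, 0.5]
width: 0.0597
grasp_force: 0.0
tcp [0.5392 0.2485 0.1434] cam [0.5359 0.3387 0.3394]
[[ 0.9999  0.007   0.0131]
 [ 0.0103 -0.9616 -0.2742]
 [ 0.0107  0.2743 -0.9616]]
bone_ring 0.59 [294. 163.  52.  50.] 1852 ((537.046630859375, 295.6571960449219), (34.36909484863281, 35.20942306518555), 53.922916412353516) [0.5367 0.2971 0.0794]
```

The ring's top is at z≈0.079, so it is home on the seat (0.080 expected). Now the collar.

```bash
python3 -m crank '[{"dx":-0.04,"dy":-0.001,"dz":0,"spin":0,"fingers":0.06},{"dx":-0.04,"dy":-0.001,"dz":0,"spin":0,"fingers":0.06},{"dx":-0.04,"dy":-0.001,"dz":0,"spin":0,"fingers":0.06},{"dx":-0.04,"dy":-0.001,"dz":0,"spin":0,"fingers":0.06},{"dx":-0.04,"dy":-0.001,"dz":0,"spin":0,"fingers":0.06}]'|grep ee_p
python3 -m crank '[{"dx":-0.04,"dy":-0.001,"dz":0,"spin":0,"fingers":0.06},{"dx":-0.04,"dy":-0.001,"dz":0,"spin":0,"fingers":0.06},{"dx":-0.04,"dy":-0.001,"dz":0,"spin":0,"fingers":0.06},{"dx":-0.04,"dy":-0.001,"dz":0,"spin":0,"fingers":0.06},{"dx":-0.04,"dy":0,"dz":0,"spin":0,"fingers":0.06}]'|grep ee_p
python3 -m crank '[{"dx":-0.03,"dy":0,"dz":0,"spin":0,"fingers":0.06},{"dx":0,"dy":0,"dz":0,"spin":0,"fingers":0.06},{"dx":0,"dy":0,"dz":0,"spin":0,"fingers":0.06}]'|grep ee_p
python3 look.py w7.png brass_collar,.012,.03
```

```text
ee_pos: [0.531, 0.0523, 0.1395]
ee_pos: [0.5269, -0.1477, 0.1395]
ee_pos: [0.527, -0.1764, 0.1392]
tcp [ 0.5273 -0.1751  0.1393] cam [ 0.5275 -0.0987  0.3314]
[[ 1.     -0.0011 -0.0003]
 [-0.0011 -0.9592 -0.2829]
 [ 0.      0.2829 -0.9592]]
brass_collar 0.97 [310. 195.  31.  36.] 675 ((527.6442260742188, -175.23226928710938), (27.03989028930664, 26.506732940673828), 27.843948364257812) [ 0.5278 -0.1755  0.0172]
brass_collar 0.76 [288.   7.  34.  39.] 869 ((513.7850952148438, -34.10614776611328), (26.628034591674805, 26.464685440063477), 22.526134490966797) [ 0.5139 -0.0338  0.0133]
brass_collar 0.67 [392.   9.  36.  44.] 875 ((592.9171752929688, -36.83372497558594), (26.55506706237793, 26.99224281311035), 68.437744140625) [ 0.5931 -0.0366  0.0134]
```

```bash
python3 -m crank '[{"dx":0,"dy":0,"dz":0.04,"spin":0,"fingers":0.06},{"dx":0,"dy":0,"dz":0.04,"spin":0,"fingers":0.06},{"dx":0,"dy":0,"dz":0.04,"spin":0,"fingers":0.06},{"dx":0,"dy":0,"dz":0.025,"spin":0,"fingers":0.06},{"dx":0,"dy":0,"dz":0.014,"spin":0,"fingers":0.06}]' |grep ee_p
python3 -m crank '[{"dx":0,"dy":0,"dz":0,"spin":0,"fingers":0.06},{"dx":0,"dy":0,"dz":0,"spin":0,"fingers":0.015},{"dx":0,"dy":0,"dz":0,"spin":0,"fingers":0.015},{"dx":0,"dy":0,"dz":0,"spin":0,"fingers":0.015},{"dx":0,"dy":0,"dz":0,"spin":0,"fingers":0.015}]'
python3 -m crank '[{"dx":0,"dy":0,"dz":0,"spin":0,"fingers":0.015},{"dx":0,"dy":0,"dz":0,"spin":0,"fingers":0.015}]'
```

```text
ee_pos: [0.5259, -0.1736, -0.0219]
time: 14.3
ee_pos: [0.5283, -0.1763, -0.0182]
eef_rot: [0.001, 0.707, 0.707, 0.001]
contact_force: [0.1, -0.3, -0.0]
width: 0.0362
grasp_force: 0.0
time: 14.5
ee_pos: [0.5278, -0.1762, -0.0187]
eef_rot: [0.0, 0.707, 0.707, 0.0]
contact_force: [-0.3, 1.2, 3.5]
width: 0.0259
grasp_force: 30.0
```

```bash
python3 -m crank '[{"dx":0,"dy":0,"dz":-0.03,"spin":0,"fingers":0.015},{"dx":0,"dy":0,"dz":-0.04,"spin":0,"fingers":0.015},{"dx":0,"dy":0,"dz":-0.04,"spin":0,"fingers":0.015},{"dx":0,"dy":0,"dz":-0.04,"spin":0,"fingers":0.015},{"dx":0.04,"dy":0,"dz":-0.01,"spin":0,"fingers":0.015}]' |grep -E 'ee_pos|grasp'
python3 -m crank '[{"dx":0.04,"dy":0.001,"dz":0,"spin":0,"fingers":0.015},{"dx":0.04,"dy":0.001,"dz":0,"spin":0,"fingers":0.015},{"dx":0.04,"dy":0.001,"dz":0,"spin":0,"fingers":0.015},{"dx":0.04,"dy":0.001,"dz":0,"spin":0,"fingers":0.015},{"dx":0.04,"dy":0.001,"dz":0,"spin":0,"fingers":0.015}]' |grep -E 'ee_pos|grasp'
python3 -m crank '[{"dx":0.04,"dy":0.001,"dz":0,"spin":0,"fingers":0.015},{"dx":0.04,"dy":0.001,"dz":0,"spin":0,"fingers":0.015},{"dx":0.04,"dy":0.001,"dz":0,"spin":0,"fingers":0.015},{"dx":0.04,"dy":0.001,"dz":0,"spin":0,"fingers":0.015},{"dx":0.023,"dy":0,"dz":0,"spin":0,"fingers":0.015}]' |grep -E 'ee_pos|grasp'
python3 -m crank '[{"dx":0,"dy":0,"dz":0,"spin":0,"fingers":0.015},{"dx":0,"dy":0,"dz":0,"spin":0,"fingers":0.015}]' |grep -E 'ee_pos|width|grasp'
python3 pin.py w8.png; python3 held.py brass_collar .014 .0367
```

```text
ee_pos: [0.5297, -0.143, 0.146]
grasp_force: 30.0
ee_pos: [0.5321, 0.0654, 0.1407]
grasp_force: 30.0
ee_pos: [0.5353, 0.2512, 0.1405]
grasp_force: 30.0
ee_pos: [0.5361, 0.2468, 0.1402]
width: 0.0261
grasp_force: 30.0
[0.5366 0.2456 0.1403]
0.0605 123 [0.5354 0.2973 0.0628] [0.4875 0.2432 0.0605] [0.587  0.3426 0.068 ] ((537.2952880859375, 292.2855224609375), 69.80450439453125)
0.07 2112 [0.5367 0.2963 0.0793] [0.519  0.2773 0.07  ] [0.5545 0.3128 0.0846] ((536.824462890625, 294.83148193359375), 18.154184341430664)
0.085 51 [0.5367 0.2978 0.0963] [0.5325 0.2905 0.0855] [0.5411 0.299  0.098 ] ((536.8456420898438, 294.5213317871094), 4.519122123718262)
0.098 153 [0.5367 0.2951 0.1021] [0.5331 0.2907 0.0981] [0.5409 0.2986 0.1066] ((536.99755859375, 294.54840087890625), 4.2533979415893555)
dial 0.92 ((542.4910278320312, 139.9506378173828), (42.74736785888672, 15.042022705078125), 3.450181484222412)
ring 0.8 [298.3, 140.6, 54.6, 51.4] [0.5367 0.2962 0.0793]
0.93 [293.9, 261.2, 60.8, 62.8] [0.5369 0.2449 0.1405]
top pts 2119 [0.5249 0.2346] [0.5502 0.2597] z 0.17641210316301117
centre [0.537  0.2451] rel [0.0001 0.0001] res 0.00017798376635902926
```

```bash
python3 -m crank '[{"dx":0.025,"dy":0,"dz":0,"spin":0,"fingers":0.015},{"dx":0.024,"dy":0,"dz":0,"spin":0,"fingers":0.015},{"dx":0,"dy":0,"dz":0.03,"spin":0,"fingers":0.015},{"dx":0,"dy":0,"dz":0.024,"spin":0,"fingers":0.015},{"dx":0,"dy":0,"dz":0,"spin":0,"fingers":0.015}]' |grep -E 'ee_pos|force'
python3 -m crank '[{"dx":0,"dy":0,"dz":0,"spin":0,"fingers":0.015},{"dx":0,"dy":0,"dz":0,"spin":0,"fingers":0.015},{"dx":0,"dy":0,"dz":0,"spin":0,"fingers":0.015}]' |grep -E 'ee_pos|force'
python3 held.py brass_collar .014 .0367
```

```text
ee_pos: [0.5341, 0.2936, 0.083]
contact_force: [0.2, -0.7, 0.5]
grasp_force: 30.0
ee_pos: [0.5376, 0.2963, 0.0885]
contact_force: [-0.2, -0.3, 0.1]
grasp_force: 30.0
0.63 [290.7, 259.6, 64.3, 63.0] [0.5376 0.2963 0.0885]
top pts 2211 [0.5246 0.2858] [0.5509 0.3105] z 0.12436661736092114
centre [0.5377 0.2963] rel [0.0001 0.    ] res 0.00018147108583794664
```

```bash
python3 -m crank '[{"dx":-0.0015,"dy":-0.0007,"dz":0,"spin":0,"fingers":0.015},{"dx":0,"dy":0,"dz":0.004,"spin":0,"fingers":0.015},{"dx":0,"dy":0,"dz":0.004,"spin":0,"fingers":0.015},{"dx":0,"dy":0,"dz":0.004,"spin":0,"fingers":0.015},{"dx":0,"dy":0,"dz":0,"spin":0,"fingers":0.015}]' |grep -E 'ee_pos|force'
python3 -m crank '[{"dx":0,"dy":0,"dz":0.005,"spin":0,"fingers":0.015},{"dx":0,"dy":0,"dz":0.005,"spin":0,"fingers":0.015},{"dx":0,"dy":0,"dz":0.005,"spin":0,"fingers":0.015},{"dx":0,"dy":0,"dz":0.002,"spin":0,"fingers":0.015},{"dx":0,"dy":0,"dz":0,"spin":0,"fingers":0.015}]' |grep -E 'ee_pos|force'
python3 -m crank '[{"dx":0,"dy":0,"dz":0,"spin":0,"fingers":0.015}]' |grep -E 'ee_pos|force'
```

```text
ee_pos: [0.5351, 0.2941, 0.0736]
contact_force: [0.1, 0.3, 0.0]
grasp_force: 30.0
ee_pos: [0.5356, 0.2944, 0.0575]
contact_force: [-0.1, -1.4, -1.0]
grasp_force: 30.0
ee_pos: [0.5358, 0.2945, 0.0576]
contact_force: [0.3, -0.2, -0.8]
grasp_force: 30.0
```

```bash
python3 -m crank '[{"dx":0,"dy":0,"dz":0.0005,"spin":0,"fingers":0.015},{"dx":0,"dy":0,"dz":0,"spin":0,"fingers":0.06},{"dx":0,"dy":0,"dz":0,"spin":0,"fingers":0.06},{"dx":0,"dy":0,"dz":0,"spin":0,"fingers":0.06},{"dx":0,"dy":0,"dz":0,"spin":0,"fingers":0.06}]' |grep -E 'ee_pos|force|width'
python3 -m crank '[{"dx":0,"dy":0,"dz":0,"spin":0,"fingers":0.06},{"dx":0,"dy":0,"dz":-0.03,"spin":0,"fingers":0.06},{"dx":0,"dy":0,"dz":-0.04,"spin":0,"fingers":0.06},{"dx":-0.04,"dy":0,"dz":-0.02,"spin":0,"fingers":0.06},{"dx":-0.04,"dy":0,"dz":0,"spin":0,"fingers":0.06}]' | grep ee_p
python3 -m crank '[{"dx":0,"dy":0,"dz":0,"spin":0,"fingers":0.06},{"dx":0,"dy":0,"dz":0,"spin":0,"fingers":0.06}]' | grep ee_p
python3 look.py w9.png brass_collar,.06,.12 bone_ring,.06,.12 dial_knob,.08,.095
python3 - <<'E'
from h import *
s=ctrl.get_state(); print(s['time'],s['joints'])
E
```

```text
ee_pos: [0.5357, 0.2945, 0.0571]
contact_force: [-0.5, -0.5, -0.6]
width: 0.05
grasp_force: 0.0
ee_pos: [0.5377, 0.2162, 0.1513]
ee_pos: [0.536, 0.2132, 0.1474]
tcp [0.5355 0.2148 0.1472] cam [0.5364 0.2911 0.3395]
[[ 1.     -0.0022  0.0006]
 [-0.0019 -0.959  -0.2834]
 [ 0.0012  0.2834 -0.959 ]]
brass_collar 0.89 [298.  85.  50.  51.] 1433 ((536.108154296875, 294.72540283203125), (29.060321807861328, 27.450355529785156), 6.544480800628662) [0.5363 0.2948 0.0932]
bone_ring 0.87 [295.  85.  57.  53.] 794 ((536.7422485351562, 295.0338439941406), (34.88161849975586, 35.847862243652344), 72.44481658935547) [0.5395 0.2957 0.0792]
dial_knob 0.93 [302. 279.  75.  36.] 135 ((547.4928588867188, 147.08279418945312), (47.11043930053711, 2.074007034301758), 2.6703059673309326) [0.5539 0.1473 0.0818]
19.85 [-0.19024405  0.20684083 -0.27206345  1.69073432  0.05738083  1.25235024
 -0.47247768]
```

View pics/w9.png

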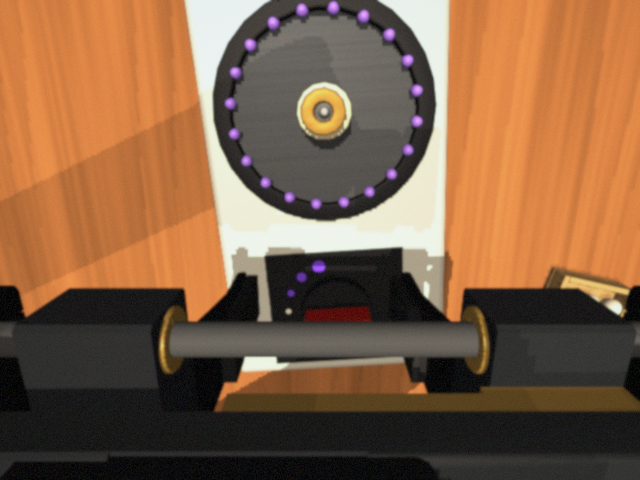

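The picture shows the collar at (324,111), concentric on the ring. Its top is at z≈0.093 (0.094 expected), so both parts are home. Next I move over the dial at about (0.547, 0.140) and spin -94° so the fingers close across the bar.

```bash
python3 -m crank '[{"dx":-0.037,"dy":0.005,"dz":0,"spin":0,"fingers":0.06},{"dx":-0.037,"dy":0.006,"dz":0,"spin":0,"fingers":0.06},{"dx":0,"dy":0,"dz":0,"spin":0,"fingers":0.06},{"dx":0,"dy":0,"dz":0,"spin":-8.5,"fingers":0.06},{"dx":0,"dy":0,"dz":0,"spin":-8.5,"fingers":0.06}]' |grep -E 'ee_pos|rot'
python3 -m crank '[{"dx":0,"dy":0,"dz":0,"spin":-8.5,"fingers":0.06},{"dx":0,"dy":0,"dz":0,"spin":-8.5,"fingers":0.06},{"dx":0,"dy":0,"dz":0,"spin":-8.5,"fingers":0.06},{"dx":0,"dy":0,"dz":0,"spin":-8.5,"fingers":0.06},{"dx":0,"dy":0,"dz":0,"spin":-8.5,"fingers":0.06}]' |grep -E 'ee_pos|rot'
python3 -m crank '[{"dx":0,"dy":0,"dz":0,"spin":-8.5,"fingers":0.06},{"dx":0,"dy":0,"dz":0,"spin":-8.5,"fingers":0.06},{"dx":0,"dy":0,"dz":0,"spin":-8.5,"fingers":0.06},{"dx":0,"dy":0,"dz":0,"spin":-8.5,"fingers":0.06},{"dx":0,"dy":0,"dz":0,"spin":0,"fingers":0.06}]' |grep -E 'ee_pos|rot'
python3 -m crank '[{"dx":0,"dy":0,"dz":0,"spin":0,"fingers":0.06},{"dx":0,"dy":0,"dz":0,"spin":0,"fingers":0.06},{"dx":0,"dy":0,"dz":0,"spin":0,"fingers":0.06}]' |grep -E 'ee_pos|rot'
python3 look.py w10.png dial_knob,.08,.095
python3 - <<'E'
from h import *
print(Tw()[:3,:3].round(3),ctrl.get_state()['joints'].round(2))
E
```

```text
ee_pos: [0.5465, 0.1417, 0.1469]
eef_rot: [-0.0, 0.592, 0.806, 0.0]
ee_pos: [0.5464, 0.1421, 0.1468]
eef_rot: [-0.0, 0.259, 0.966, 0.0]
ee_pos: [0.5465, 0.1419, 0.1469]
eef_rot: [-0.0, -0.032, 0.999, 0.0]
ee_pos: [0.5467, 0.1407, 0.1471]
eef_rot: [-0.0, -0.03, 1.0, -0.0]
tcp [0.5467 0.1406 0.1471] cam [0.4692 0.136  0.3392]
[[-0.0607  0.957   0.2836]
 [ 0.9982  0.0582  0.0172]
 [-0.      0.2841 -0.9588]]
dial_knob 0.73 [237.  95. 403. 226.] 1513 ((537.4907836914062, 212.6361846923828), (50.52580261230469, 162.5670623779297), 6.479650974273682) [0.5439 0.1398 0.086 ]
dial_knob 0.58 [284. 186.  78.  79.] 1453 ((545.9152221679688, 139.45053100585938), (50.826934814453125, 13.995856285095215), 3.8119003772735596) [0.5447 0.1395 0.0859]
[[-0.998 -0.06   0.   ]
 [-0.06   0.998 -0.   ]
 [-0.    -0.    -1.   ]] [ 0.02  0.19 -0.36  1.72  0.07  1.25  1.28]
```

```bash
python3 -m crank '[{"dx":0,"dy":-0.001,"dz":0.04,"spin":0,"fingers":0.05},{"dx":0,"dy":0,"dz":0.04,"spin":0,"fingers":0.05},{"dx":0,"dy":0,"dz":0.02,"spin":0,"fingers":0.05},{"dx":0,"dy":0,"dz":0.01,"spin":0,"fingers":0.05},{"dx":0,"dy":0,"dz":0,"spin":0,"fingers":0.05}]' |grep -E 'ee_pos|force'
python3 -m crank '[{"dx":0,"dy":0,"dz":0,"spin":0,"fingers":0},{"dx":0,"dy":0,"dz":0,"spin":0,"fingers":0},{"dx":0,"dy":0,"dz":0,"spin":0,"fingers":0},{"dx":0,"dy":0,"dz":0,"spin":0,"fingers":0},{"dx":0,"dy":0,"dz":0,"spin":0,"fingers":0}]'
python3 -m crank '[{"dx":0,"dy":0,"dz":0,"spin":0,"fingers":0}]'
```

```text
ee_pos: [0.546, 0.1393, 0.0361]
contact_force: [-0.1, -0.3, -0.1]
grasp_force: 0.0
time: 22.75
ee_pos: [0.5471, 0.1395, 0.0377]
eef_rot: [0.0, -0.031, 1.0, -0.0]
contact_force: [-0.2, -0.6, 0.0]
width: 0.0182
grasp_force: 0.0
time: 22.85
ee_pos: [0.547, 0.1397, 0.0375]
eef_rot: [0.0, -0.031, 1.0, 0.0]
contact_force: [0.1, 1.2, 0.7]
width: 0.0139
grasp_force: 30.0
```

Gripped: 13.9 mm, 30 N. Turning the dial clockwise, about 64° first.

```bash
python3 -m crank '[{"dx":0,"dy":0,"dz":0,"spin":6,"fingers":0},{"dx":0,"dy":0,"dz":0,"spin":6,"fingers":0},{"dx":0,"dy":0,"dz":0,"spin":6,"fingers":0},{"dx":0,"dy":0,"dz":0,"spin":6,"fingers":0},{"dx":0,"dy":0,"dz":0,"spin":6,"fingers":0}]'
python3 -m crank '[{"dx":0,"dy":0,"dz":0,"spin":6,"fingers":0},{"dx":0,"dy":0,"dz":0,"spin":6,"fingers":0},{"dx":0,"dy":0,"dz":0,"spin":6,"fingers":0},{"dx":0,"dy":0,"dz":0,"spin":6,"fingers":0},{"dx":0,"dy":0,"dz":0,"spin":6,"fingers":0}]'
python3 -m crank '[{"dx":0,"dy":0,"dz":0,"spin":4,"fingers":0},{"dx":0,"dy":0,"dz":0,"spin":0,"fingers":0},{"dx":0,"dy":0,"dz":0,"spin":0,"fingers":0}]'
cat > dial.py <<'E'
from h import *
T=Tw(); y=np.degrees(np.arctan2(T[1,1],T[0,1])); print('tool y yaw',y,'turned from 94:',94-y, ctrl.get_state()['moment'])
for c in ('wrist','side','scene'):
    im,P,W=snap(c); d=P-T[:3,3]
    red=(im[...,0]>90)&(im[...,1]<60)&(im[...,2]<60)&(P[...,2]>.064)&(P[...,2]<.095)&(np.hypot(d[...,0],d[...,1])<.04)
    if red.sum()<10: continue
    x=(P[red][:,:2]*1000).astype(np.float32); vx,vy,_,_=cv2.fitLine(x,cv2.DIST_L2,0,.1,.1).ravel()
    print(c,red.sum(),cv2.minAreaRect(x),'line yaw',np.degrees(np.arctan2(vy,vx)))
E
python3 dial.py
```

```text
time: 23.35
ee_pos: [0.547, 0.1395, 0.0375]
eef_rot: [0.0, 0.231, 0.973, -0.0]
contact_force: [-0.2, -1.1, 1.8]
width: 0.0137
grasp_force: 30.0
time: 23.85
ee_pos: [0.5467, 0.1393, 0.0375]
eef_rot: [0.0, 0.475, 0.88, -0.0]
contact_force: [-0.7, -1.4, 1.6]
width: 0.0142
grasp_force: 30.0
time: 24.15
ee_pos: [0.5467, 0.1393, 0.0375]
eef_rot: [0.0, 0.503, 0.864, -0.0]
contact_force: [-1.4, -1.1, 4.4]
width: 0.0135
grasp_force: 30.0
tool y yaw 29.604968193275532 turned from 94: 64.39503180672446 [-0.27585929  0.3499163   0.04131275]
wrist 2176 ((546.4479370117188, 140.1769256591797), (13.997429847717285, 50.03199005126953), 29.901018142700195) line yaw -60.340134
side 172 ((544.7338256835938, 135.2421112060547), (15.43012809753418, 50.67396926879883), 33.318965911865234) line yaw -55.92409
scene 52 ((542.1563720703125, 159.85877990722656), (10.454050064086914, 9.884124755859375), 18.41277503967285) line yaw -55.880844
```

The knob follows without slip, at about 64°. The last 11° will bring it to about 75° (1.31 rad, past the click at 72.2° and short of the end stop at 77.9°).

```bash
python3 -m crank '[{"dx":0,"dy":0,"dz":0,"spin":4,"fingers":0},{"dx":0,"dy":0,"dz":0,"spin":4,"fingers":0},{"dx":0,"dy":0,"dz":0,"spin":3,"fingers":0},{"dx":0,"dy":0,"dz":0,"spin":0,"fingers":0},{"dx":0,"dy":0,"dz":0,"spin":0,"fingers":0}]'
python3 dial.py
python3 - <<'E'
from h import *
im,P,W=snap('side')
for q in('brass_collar','bone_ring'):
  for o in ctrl.trace('side',q)[:5]:
    p=P[o['mask']]; print(q,o['score'],np.nanmedian(p,0).round(3),np.nanmax(p[:,2]).round(3))
E
```

```text
time: 24.8
ee_pos: [0.5467, 0.1392, 0.0375]
eef_rot: [0.0, 0.584, 0.812, -0.0]
contact_force: [-2.4, -2.1, 5.2]
width: 0.0137
grasp_force: 30.0
tool y yaw 18.540113415009497 turned from 94: 75.4598865849905 [-0.39743137  0.54344161  0.10335814]
wrist 2175 ((546.567626953125, 140.25973510742188), (14.029754638671875, 49.9094352722168), 18.957401275634766) line yaw -71.20986
side 178 ((544.6292114257812, 135.98512268066406), (16.14218521118164, 50.21979904174805), 23.362403869628906) line yaw -67.195175
scene 33 ((544.50927734375, 161.1459197998047), (6.531475067138672, 10.094231605529785), 20.016807556152344) line yaw -54.443024
brass_collar 0.92 [ 0.378 -0.091  0.012] 0.015
brass_collar 0.82 [ 0.589 -0.042  0.011] 0.015
brass_collar 0.75 [ 0.511 -0.041  0.011] 0.015
```

The dial is at about 75° (1.31 rad), held firmly, and the stack was verified home earlier. Handing in.

```bash
python3 -c "
from cell import ctrl
print(ctrl.hand_in())"
```

```text
the job is handed in; nothing more can be done
None
```

The job is handed in: the bone ring and brass collar measured fully home on the pin, and the dial is held at about 1.31 rad, past the third click; the judge returned no verdict.

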